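# Turn the swivel hook home and hang a board to dry

## Task

Push the drying stand's swivel hook round (push, do not grip it) until it is fully home against its stop pin, and bed it there with a firm steady push of about 15 newtons on the arm of the hook, never as much as 22. Then take the wooden board with the hole in its handle out of the rack and hang it gently by that hole on the hook, hanging free with the hook still home. Leave everything else where it is.

Things in the scene. Friction and masses are not known exactly. Their poses are not given: they have to be found in the camera images.
- hook (a joint): Swivel of the hook about the stand's upright axis, rad: 0 = home against the rigid stop pin, starts at -2.0 to -1.0, grows counter-clockwise seen from above. Stiff friction 0.3 N m (about 5 N of push 60 mm out); stays where left. At the stop the push rises steeply: bedded once the fingers press over 11 N for 0.2 s, reading above -0.03; 22 N is too much. Push its arm sideways with shut fingers.
- hook_pivot (a point): Where the swivel axis meets the axis of the hook's arm, 195 mm above the table. Turns with the hook; z up, the arm points along its own -x. Arm: level steel bar, 7 mm diameter, reaching 78 mm out, then an upturned tip ending 86 mm out, its top 11.5 mm above the bar's axis; nothing over 3.5 mm below that axis. Hub: 13 mm radius, from 15 mm below to 22 mm above this point.
- hook_seat (a point): Top of the hook's level bar, 45 mm out from the swivel axis and 3.5 mm above the bar's axis: the middle of the place where the board's hole should rest. Axes as hook_pivot.
- board_center (a point): Middle (half-way up) of the paddle-shaped wooden board to hang, the only one with a hole: 185 mm tall (own z), 14 mm thick (own x); lower part 90 mm wide (own y), 105 mm tall; handle above it 50 mm wide, 80 mm tall. 0.1 to 0.2 kg. Stands upright in one of the rack's slots. Faces alike: may hang either way round. Pinch the top 26 mm of the handle across its thickness, clear of the hole.
- board_hole (a point): Centre of the round hole, 26 mm diameter, through the handle along the board's own x; 137 mm above the board's lower edge, 48 mm below its top edge. Axes as board_center. When hung it lies about 9.5 mm below the axis of the hook's bar. The board must never press on the hook with more than 15 N.
- stand: Fixed drying stand. Origin on the table below the swivel axis; at home the hook points along its -x. Round foot 124 mm diameter, 15 mm high; post 18 mm diameter; under the hook's hub a flange of 28 mm radius, its top 179 mm above the table, with the stop pin (9 mm diameter, top 205 mm above the table) at x = -23, y = -8 mm.
- rack: Fixed wooden rack, 250 mm (own x) by 110 mm (own y), 44 mm high, origin under its centre. Three slots along its y at x = -70, 0 and 70 mm, 17 mm wide, floor 12 mm above the table, 32 mm deep; a board stands in each.
- plain_board: Loose board without handle, 90 mm wide, 135 mm tall, 14 mm thick, in another slot of the rack. Origin at its lower edge's middle. Leave alone.
- stub_board: Loose board with a short handle without hole, 80 mm wide, 145 mm tall, 14 mm thick, in another slot of the rack. Origin at its lower edge's middle. Leave alone.
- cup_a: Upturned white cup, 70 mm wide, 75 mm high, origin under it, beside the stand's far side. Leave alone.
- cup_b: Upturned white cup like cup_a, farther back on the table. Leave alone.
- beaker: Clear mixing beaker, 80 mm wide, 90 mm high, origin under it, near the stand. Leave alone.
- jar: Small glass jar, 52 mm wide, 55 mm high, origin under it, on the near side. Leave alone.
- coaster: Resin disc, 90 mm wide, 10 mm high, origin under it. Leave alone.
- spatula: Spatula lying on the table. Leave alone.

How it is judged:
On the way, in this order (a step that is already met when the one before it is completed fails the run):
1. the hook is home against its stop and pressed there by the fingers with more than 11 N (value of joint hook above -0.03 rad and contact force between hook and the fingers above 11 N), for 0.2 s.
2. the board hangs by its hole on the hook, which is still home (x of board_hole in the frame of hook_pivot between -0.078 and -0.018 m and y of board_hole in the frame of hook_pivot between -0.015 and 0.015 m and z of board_hole in the frame of hook_pivot between -0.016 and -0.004 m and angle between board_center's own z axis and vertical below 0.2 rad and value of joint hook above -0.06 rad), for 0.2 s.
At the end, for the whole second after the job is handed in: The hook is home (within 0.06 rad of its stop) and the board hangs on its level bar: hole centre 18 to 78 mm out from the swivel axis, within 15 mm sideways of the bar and 4 to 16 mm below its axis, board upright within 0.2 rad, let go and at rest (all of step 2 and linear speed of board below 0.03 m/s and angular speed of board below 0.3 rad/s and not (contact force between board and the fingers above 0.1 N)); the robot touches nothing.
It fails at once if the fingers press on the hook with more than 22 N (contact force between hook and the fingers above 22 N).
It fails at once if the board is forced onto the hook with more than 15 N (contact force between board and hook above 15 N).
It fails at once if another board, cup, beaker, jar, coaster or spatula is shifted by more than 25 mm (distance of any of plain_board, stub_board, cup_a, cup_b, beaker, jar, coaster, spatula from where it was at the start of the episode above 0.025 m).
It also fails if it takes over 72 s, if anything falls off the work surface, if the arm or the gripper's body presses on something with over 40 N, if the wrist force passes 120 N, or if a joint passes its speed limit or range.

## Robot

A 6-joint arm with a two-finger parallel gripper is mounted at the origin on the work surface. World frame = base frame: x ahead of the robot, y to its left, z up, the work surface at z = 0. Lengths are in m, angles in rad, forces in N, time in s.
With the tool pointing down it reaches from about 0.3 to 0.775 m from the base axis. Payload 14.6 kg.
Tool frame: the origin (TCP) lies midway between the tips of the shut fingers; the grasp point (between the pads) lies 19 mm behind it (ctrl.pinch_z is the distance from the TCP to the grasp point, in m); z points along the fingers, y is the line along which they close (so a half turn about z gives the same grasp; the last joint's range is limited). The gripper opens to 94 mm and grips with 3 to 60 N. Pads are 16 mm wide; open, the fingers measure 119 mm over their backs; the gripper's body (75 mm by 177 mm) begins 78 mm behind the grasp point.
Start: joints at [-1.263, 0.3, 1.521, -0, 1.321, -0.067], TCP at [0.201, -0.512, 0.205] pointing down, gripper open.
Joint ranges: [-3.03, 3.03], [-0.79, 2.21], [0.23, 2.52], [-1.04, 4.18], [0, 3.07], [-2.55, 2.55]. Speed limits (rad/s): [2.22, 2.22, 2.57, 3.14, 3.14, 3.14].

## Interface

Orientations are given as [roll, pitch, yaw] about the fixed x, y, z axes, in that order (R = Rz(yaw) Ry(pitch) Rx(roll)).
In Python, from station import ctrl gives the robot as it stands.
- The arm moves only by the tool jog_arm, never from a script. Its argument "motion" is a list of rows, each a list of 7 numbers: the shift along the tool's x, y, z in m, then the turn, a rotation vector about the tool's x, y, z in rad, then the opening, from -1 (shut) to 1 (fully open). In form: [[tx, ty, tz, rx, ry, rz, gripper], ...]. A call has 1 to 5 rows; each row shifts and turns the commanded pose from where the row before left it, along the tool's axes as they then stand; what a row does not reach is not made up. A row lasts 1/10 s, in which the tool goes at most 50 mm and 8.59 degrees, less where a joint would pass 70% of its speed; a pose out of reach is approached as far as the arm can. A call is refused whole if a number of a shift passes 0.05 or a number of a turn 0.15, either way. A call with a gripper value outside its range is refused whole. The fingers move at their own pace and stop on an object; "squeeze" is the grip in N (left out, the last holds). Time passes only in rows, so rows that do not move let the fingers close. It gives the time, the measured TCP pose, the force, the opening and the grip force at its end, in the units of the state.
- ctrl.get_obs(): the state, without advancing time (a new reading comes with each control period).
- ctrl.camera(name): name is "side" or "top" or "wrist"; returns the picture (400x640x3 uint8, red, green, blue); there is no depth.
- ctrl.camera_model(name): a dict with "intrinsics" (3x3 intrinsics, pixels), "rvec" (rotation vector, rad) and "tvec" (3), from world to camera coordinates, as OpenCV has them. Camera axes: x right, y down, z forward; pixel columns grow to the right and rows downward; lengths in m; the calibration is good to about 2 mm. A picture is of the moment at which its call begins: read the wrist's pose just before it. camera_model takes no time and is no camera call; for the wrist camera it gives the pose at the moment of the call.
- ctrl.hand_in(): hands the job in; it is judged then, once.
The state is a dict: "time_s": time; "qpos": joint angles; "joint_vel": joint speeds; "tau": joint torques, N m; "ee_pos": TCP position; "eef_rot": TCP orientation; "force": force on the tool from outside, world axes, zero at the start; "moment": the same for the moment, N m; "grip_width": finger opening in m; "grip_force": force on a finger pad.
Only numpy, scipy, OpenCV 4.12 (cv2) and the standard library are available. Lean on these libraries where they do the work, as an engineer would, in place of code of your own. Each camera call takes 0.05 s, during which the arm holds its last target. There are 200 camera calls.

## Working session

There is one attempt and no reset: what is moved stays moved. The work goes in short steps, Python scripts to look and compute and a tool call to move; the robot and the scene stay as the last step left them, time stands still between calls to the robot, and variables do not carry over. Pictures are saved under pics/ and viewed, at most 10 in all, crops included, and the job is handed in when it is done.

Besides the shell and the picture viewer there is one more tool, called after "Call:" by a JSON object that holds its "api" and its "payload". jog_arm: Moves the arm, as the interface text tells. Its arguments: {"type":"object","properties":{"motion":{"type":"array"},"squeeze":{"type":"number"}},"required":["motion"]}

```bash
mkdir -p pics; ls; python3 - <<'E'
from station import ctrl
import cv2,json
for n in("side","top"):
    cv2.imwrite(f"pics/{n}0.png",ctrl.camera(n)[:,:,::-1]); m=ctrl.camera_model(n); print(n,m)
o=ctrl.get_obs();print(o)
E
```

```text
pics
side {'intrinsics': array([[428.39191742,   0.        , 320.65548852],
       [  0.        , 428.39191742, 203.80217394],
       [  0.        ,   0.        ,   1.        ]]), 'rvec': array([ 0.39596148, -2.7456624 ,  1.17014866]), 'tvec': array([0.50584369, 0.24393471, 1.08657088])}
top {'intrinsics': array([[409.28634344,   0.        , 308.91287015],
       [  0.        , 409.28634344, 206.10665638],
       [  0.        ,   0.        ,   1.        ]]), 'rvec': array([ 2.13237078, -2.11088643,  0.20194108]), 'tvec': array([-0.10001677,  0.56185934,  1.15439851])}
{'time_s': 0.1, 'qpos': array([-1.26261784e+00,  3.00446828e-01,  1.52155763e+00,  5.75027702e-06,
        1.32070401e+00, -6.66082365e-02]), 'joint_vel': array([-0.0010503 , -0.00226862, -0.00075176,  0.00176794,  0.00126493,
        0.0003031 ]), 'tau': array([ 2.85563998e-03, -5.32645154e+01, -3.53281081e+01,  7.09931902e-02,
        2.35131785e-02, -6.00060844e-05]), 'ee_pos': array([ 0.20125801, -0.51158185,  0.20490957]), 'eef_rot': array([-3.14047969e+00, -7.98248238e-05,  3.74785256e-01]), 'force': array([ 0.14638567, -0.31923575,  0.22332021]), 'moment': array([ 0.04553994,  0.00480346, -0.03132171]), 'grip_force': 0.0, 'grip_width': 0.09377300459555649}
```

View pics/top0.png

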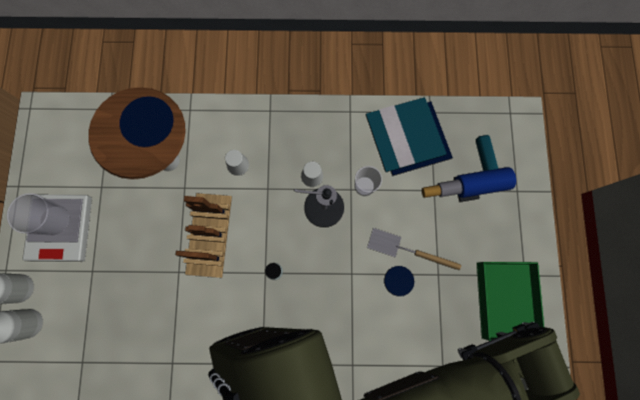

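View pics/side0.png

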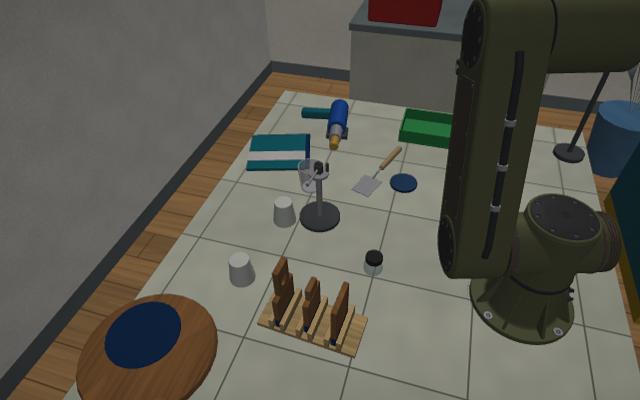

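The top view shows the stand foot at about (324,208), the hub at (327,195) and the hook arm pointing left to (295,190). The rack is at about (205,235) with three boards, and the arm is at the bottom. The side view shows the rack at (313,320) and the hook at (318,170). I'll enlarge both.

```bash
python3 - <<'E'
import cv2,numpy as np
t=cv2.imread("pics/top0.png");s=cv2.imread("pics/side0.png")
c=lambda im,x,y,w,h:cv2.resize(im[y:y+h,x:x+w],(400,300),interpolation=cv2.INTER_CUBIC)
a=np.vstack([np.hstack([c(t,270,160,100,75),c(t,155,175,120,90)+0]),np.hstack([c(s,270,150,100,75),c(s,250,250,140,105)])])
a=np.clip(a.astype(float)*1.5,0,255).astype('uint8')
cv2.imwrite("pics/c1.png",a)
E
```

```text
(no output)
```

View pics/c1.png

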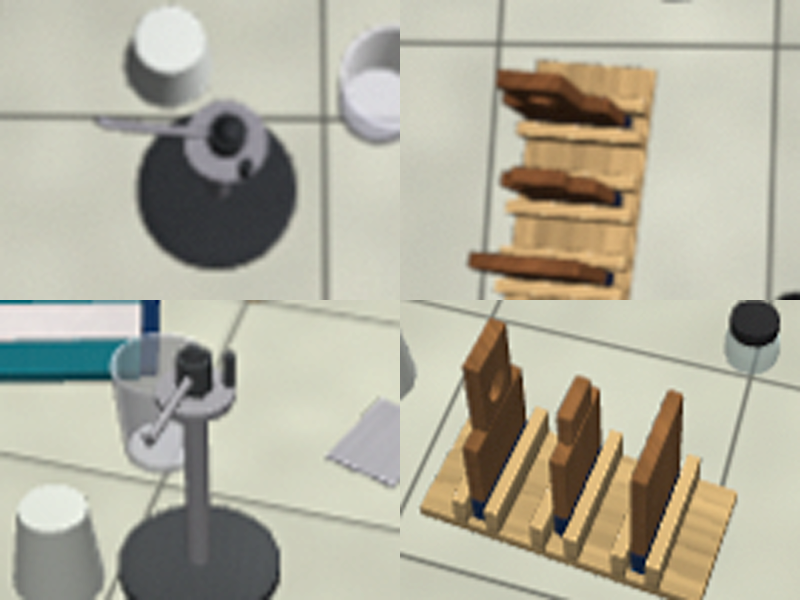

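The top crop shows the hook arm pointing to image left with the pin at the lower right of the hub. The holed board is in the uppermost slot of the rack (leftmost in the side view). Next I'll do ray-plane measurements.

```bash
cat > h.py <<'E'
import numpy as np,cv2
from station import ctrl
def cam(n):
    m=ctrl.camera_model(n);R=cv2.Rodrigues(np.array(m["rvec"]))[0];return m["intrinsics"],R,np.array(m["tvec"]).ravel()
def ray(n,p,z,c=None):
    K,R,t=c or cam(n);d=R.T@np.linalg.solve(K,[p[0],p[1],1]);o=-R.T@t
    return (o+d*(z-o[2])/d[2]).round(4)
def proj(n,P,c=None):
    K,R,t=c or cam(n);q=K@(R@np.array(P)+t);return (q[:2]/q[2]).round(1)
def tri(p,q,ca=None,cb=None):
    A=[];b=[]
    for (K,R,t),u in((ca or cam("top"),p),(cb or cam("side"),q)):
        d=R.T@np.linalg.solve(K,[u[0],u[1],1]);d/=np.linalg.norm(d);M=np.eye(3)-np.outer(d,d);A.append(M);b.append(M@(-R.T@t))
    return np.linalg.lstsq(np.vstack(A),np.hstack(b),rcond=None)[0].round(4)
E
python3 - <<'E'
from h import *
T=lambda x,y:(270+x/4,160+y/4); S=lambda x,y:(270+x/4,150+(y-300)/4)
print("foot",ray("top",T(217,190),.015),ray("side",S(200,562),.015))
print("hub",ray("top",T(228,128),.217),ray("side",S(194,350),.217))
print("pin",ray("top",T(246,163),.205),ray("side",S(228,354),.205))
print("tip",ray("top",T(99,123),.203),ray("side",S(148,438),.203))
k=400/140;k2=400/120
S2=lambda x,y:(250+(x-400)/k,250+(y-300)/k); T2=lambda x,y:(155+(x-400)/k2,175+y/k2)
for n,p in dict(bl=(422,512),br=(702,597),tr=(735,490)).items(): print("rack side z.012?",n,ray("side",S2(*p),.012))
for n,p in dict(tl=(540,62),tr=(655,70)).items(): print("rack top",n,ray("top",T2(*p),.012))
print("handle top edge corners side",[ray("side",S2(*p),.197) for p in((488,320),(508,326),(466,368),(482,376))])
print("hole",ray("side",S2(495,385),.149))
print("board top corners topcam",[ray("top",T2(*p),.197) for p in((498,72),(552,78),(497,88),(540,96))])
E
```

```text
foot [ 0.5664 -0.141   0.015 ] [ 0.5714 -0.1357  0.015 ]
hub [ 0.5687 -0.1405  0.217 ] [ 0.5722 -0.1369  0.217 ]
pin [ 0.5484 -0.1527  0.205 ] [ 0.5532 -0.1534  0.205 ]
tip [ 0.5744 -0.0573  0.203 ] [ 0.5795 -0.0577  0.203 ]
rack side z.012? bl [0.6098 0.2567 0.012 ]
rack side z.012? br [0.3649 0.2644 0.012 ]
rack side z.012? tr [0.3604 0.1621 0.012 ]
rack top tl [0.6065 0.2499 0.012 ]
rack top tr [0.6    0.1436 0.012 ]
handle top edge corners side [array([0.5617, 0.1834, 0.197 ]), array([0.5448, 0.1847, 0.197 ]), array([0.5613, 0.2311, 0.197 ]), array([0.5471, 0.2347, 0.197 ])]
hole [0.5509 0.2076 0.149 ]
board top corners topcam [array([0.5572, 0.2302, 0.197 ]), array([0.5528, 0.1877, 0.197 ]), array([0.5444, 0.2301, 0.197 ]), array([0.5384, 0.1962, 0.197 ])]
```

```bash
cat >> h.py <<'E'
from scipy.spatial.transform import Rotation as Ro
def rel(p,yaw,start=None):
    "tool-frame shift and turn to world TCP p, tool down with yaw"
    o=ctrl.get_obs();P,R=(start or (o["ee_pos"],Ro.from_euler("xyz",o["eef_rot"])))
    R2=Ro.from_euler("xyz",[np.pi,0,yaw]);return (R.inv().apply(np.array(p)-P)).round(4),(R.inv()*R2).as_rotvec().round(4)
E
python3 - <<'E'
from h import *
piv=np.array([.570,-.139]);yaw=.29
X=np.array([np.cos(yaw),np.sin(yaw)]);Y=np.array([X[1],-X[0]])
def c(th,gap=0,r=58):
    u=np.array([np.cos(th),np.sin(th)]);t=np.array([-u[1],u[0]])
    return piv+(r*u-(3.5+8*abs(t@X)+12.5*abs(t@Y)+gap)*t)/1000
D=np.deg2rad
s=c(D(85),15);print("start",s)
print(rel([*s,.30],yaw)); 
prev=s
for a in (85,95,105,115,125,135,145,155,165,175,185,190,196.5):
    p=c(D(a));d=p-prev;print(a,p.round(4),(d@X).round(4),(d@Y).round(4));prev=p
for n,uv,z in(("cupa",(313,171),.075),("jar",(273,270),.055),("beaker",(366,183),.05),("cupb",(235,158),.075)):print(n,ray("top",uv,z))
E
```

```text
start [ 0.60548097 -0.08388263]
(array([ 0.5327, -0.2501, -0.0948]), array([-0.0011, -0.    ,  0.0848]))
85 [ 0.5905 -0.0826] -0.0139 -0.0055
95 [ 0.5787 -0.08  ] -0.0106 -0.0058
105 [ 0.5664 -0.0799] -0.0118 -0.0036
115 [ 0.5575 -0.0808] -0.0088 -0.0017
125 [ 0.549  -0.0829] -0.0087 -0.0005
135 [ 0.5406 -0.0863] -0.009 0.0009
145 [ 0.5325 -0.0914] -0.0092 0.0025
155 [ 0.5251 -0.098 ] -0.009 0.0043
165 [ 0.5187 -0.1063] -0.0085 0.0061
175 [ 0.5138 -0.1159] -0.0075 0.0079
185 [ 0.5107 -0.1268] -0.0061 0.0095
190 [ 0.51   -0.1325] -0.0024 0.0053
196.5 [ 0.5098 -0.1401] -0.0023 0.0073
cupa [ 0.6642 -0.1053  0.075 ]
jar [0.3753 0.0066 0.055 ]
beaker [ 0.6357 -0.2645  0.05  ]
cupb [0.7017 0.1262 0.075 ]
```

Call:
{"api": "jog_arm", "payload": {"motion": [[0,0,-0.045,0,0,0.043,-1],[0,0,-0.05,0,0,0.042,-1],[0.036,-0.017,0,0,0,0,-1],[0.036,-0.017,0,0,0,0,-1],[0.036,-0.017,0,0,0,0,-1]]}}

```text
time_s: 0.6
ee_pos: [0.291, -0.431, 0.3003]
eef_rot: [-3.141, 0.0, 0.289]
force: [0.8, -0.0, 0.4]
grip_width: 0.0574
grip_force: 0.0
```

Call:
{"api": "jog_arm", "payload": {"motion": [[0.036,-0.017,0,0,0,0,-1],[0.036,-0.017,0,0,0,0,-1],[0.036,-0.017,0,0,0,0,-1],[0.036,-0.017,0,0,0,0,-1],[0.036,-0.017,0,0,0,0,-1]]}}

```text
time_s: 1.1
ee_pos: [0.4394, -0.2978, 0.3002]
eef_rot: [-3.141, 0.0, 0.29]
force: [0.2, -0.6, -0.2]
grip_width: 0.0174
grip_force: 0.0
```

Call:
{"api": "jog_arm", "payload": {"motion": [[0.036,-0.017,0,0,0,0,-1],[0.036,-0.017,0,0,0,0,-1],[0,0,0,0,0,0,-1]]}}

```text
time_s: 1.4
ee_pos: [0.5, -0.2431, 0.2997]
eef_rot: [-3.14, 0.0, 0.294]
force: [-0.6, -0.6, 0.1]
grip_width: 0.0006
grip_force: 0.0
```

```bash
python3 - <<'E'
from h import *
import pickle
pickle.dump(cam("wrist"),open("w1.pkl","wb"))
cv2.imwrite("pics/w1.png",ctrl.camera("wrist")[:,:,::-1])
print(rel([.6055,-.0839,.30],.29), proj("wrist",[.57,-.139,.217]), ctrl.get_obs()["time_s"])
E
```

```text
(array([ 0.1487, -0.1231, -0.0003]), array([-0.0009,  0.0008,  0.0028])) [210.1  71.3] 1.45
```

View pics/w1.png

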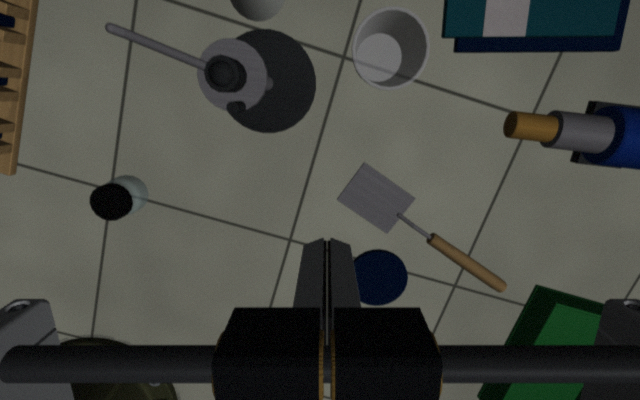

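The wrist view shows the hub top at (225,72), the pin top at (237,107), the arm tip at (109,27) and the jar at (112,200).

```bash
python3 - <<'E'
from h import *
import pickle
c=pickle.load(open("w1.pkl","rb"))
hub=ray("",(225,71.5),.217,c);pin=ray("",(237,106),.205,c);tip=ray("",(109,27),.203,c);foot=ray("",(269,80),.015,c)
print(hub,pin,tip,foot,proj("",ctrl.get_obs()["ee_pos"],c))
d=pin-hub;print(np.linalg.norm(d[:2]),np.degrees(np.arctan2(d[1],d[0])+np.arctan2(8,23)+0)+180-180, np.degrees(np.arctan2(*(tip-hub)[[1,0]])),np.linalg.norm((tip-hub)[:2]))
print(tri((327,192.25),(318.5,162.5)), -c[1].T@c[2])
E
```

```text
[ 0.5741 -0.1474  0.217 ] [ 0.5526 -0.1577  0.205 ] [ 0.5792 -0.0583  0.203 ] [ 0.576  -0.1458  0.015 ] [327.3 254.4]
0.023839882550046324 -135.22331981240745 86.72401818676586 0.08924584023919548
[ 0.571  -0.1403  0.2139] [ 0.57947885 -0.22010978  0.47943722]
```

Call:
{"api": "jog_arm", "payload": {"motion": [[0.038,-0.028,0,0,0,0.003,-1],[0.038,-0.028,0,0,0,0,-1],[0.038,-0.028,0,0,0,0,-1],[0.038,-0.028,0,0,0,0,-1],[0.012,-0.011,0,0,0,0,-1]]}}

```text
time_s: 1.95
ee_pos: [0.6212, -0.0795, 0.2997]
eef_rot: [-3.141, 0.001, 0.289]
force: [-0.5, -0.7, -0.6]
grip_width: 0.0001
grip_force: 0.0
```

Call:
{"api": "jog_arm", "payload": {"motion": [[0,0,0.038,0,0,0,-1],[0,0,0.038,0,0,0,-1],[0,0,0.038,0,0,0,-1],[0,0,0,0,0,0,-1]]}}

```text
time_s: 2.35
ee_pos: [0.6176, -0.0825, 0.1815]
eef_rot: [-3.138, 0.008, 0.286]
force: [-0.1, -0.5, -0.4]
grip_width: 0.0003
grip_force: 0.0
```

```bash
python3 - <<'E'
from h import *
import pickle
c=cam("wrist");print(ctrl.get_obs()["ee_pos"])
pickle.dump(c,open("w2.pkl","wb"))
cv2.imwrite("pics/w2.png",ctrl.camera("wrist")[:,:,::-1])
cv2.imwrite("pics/s2.png",ctrl.camera("side")[:,:,::-1])
E
```

```text
[ 0.61759062 -0.08253794  0.18149864]
```

View pics/w2.png

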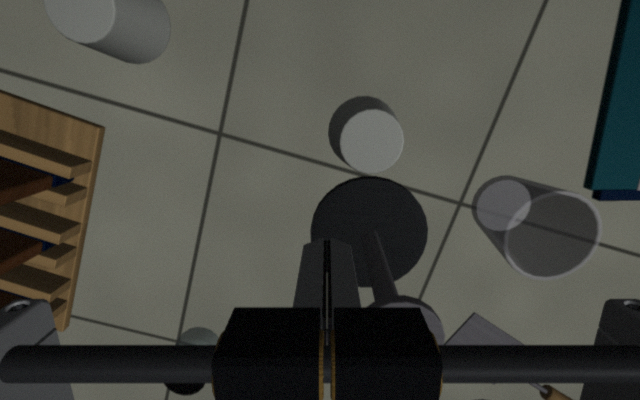

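Call:
{"api": "jog_arm", "payload": {"motion": [[-0.005,-0.0008,0,0,0,0,-1],[-0.005,-0.0008,0,0,0,0,-1],[-0.005,-0.0008,0,0,0,0,-1],[-0.005,-0.0009,0,0,0,0,-1],[-0.005,-0.0009,0,0,0,0,-1]]}}

```text
time_s: 2.95
ee_pos: [0.5946, -0.0847, 0.1868]
eef_rot: [3.141, -0.0, 0.287]
force: [-0.7, -0.3, 0.1]
grip_width: 0.0003
grip_force: 0.0
```

Call:
{"api": "jog_arm", "payload": {"motion": [[-0.0053,-0.003,0,0,0,0,-1],[-0.0053,-0.0028,0,0,0,0,-1],[-0.0059,-0.0018,0,0,0,0,-1],[-0.0059,-0.0018,0,0,0,0,-1],[-0.0044,-0.001,0,0,0,0,-1]]}}

```text
time_s: 3.45
ee_pos: [0.5667, -0.0824, 0.187]
eef_rot: [3.14, -0.003, 0.287]
force: [7.3, -1.5, -0.5]
grip_width: 0.0006
grip_force: 3.3
```

Call:
{"api": "jog_arm", "payload": {"motion": [[-0.0044,-0.0007,0,0,0,0,-1],[-0.0044,-0.0003,0,0,0,0,-1],[-0.0043,-0.0002,0,0,0,0,-1],[-0.0045,0.0004,0,0,0,0,-1],[-0.0045,0.0005,0,0,0,0,-1]]}}

```text
time_s: 3.95
ee_pos: [0.5458, -0.0881, 0.1872]
eef_rot: [3.14, -0.003, 0.287]
force: [7.2, 0.2, 2.1]
grip_width: 0.0005
grip_force: 3.3
```

```bash
python3 - <<'E'
from h import *
c=cam("wrist");
import pickle
pickle.dump(c,open("w3.pkl","wb"));w=ctrl.camera("wrist");t=ctrl.camera("top");s=ctrl.camera("side")
cv2.imwrite("pics/top3.png",t[:,:,::-1])
a=np.hstack([cv2.resize(t[160:235,270:370],(400,300)),cv2.resize(s[145:220,260:360],(400,300))]);a=np.vstack([a,cv2.resize(np.hstack([w]),(480,300))[:, :480].repeat(1,1) if 0 else np.hstack([cv2.resize(w,(480,300)),np.zeros((300,320,3),'uint8')])])
cv2.imwrite("pics/m3.png",np.clip(a[:,:,::-1]*1.5,0,255).astype('uint8'))
E
```

```text
(no output)
```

View pics/m3.png

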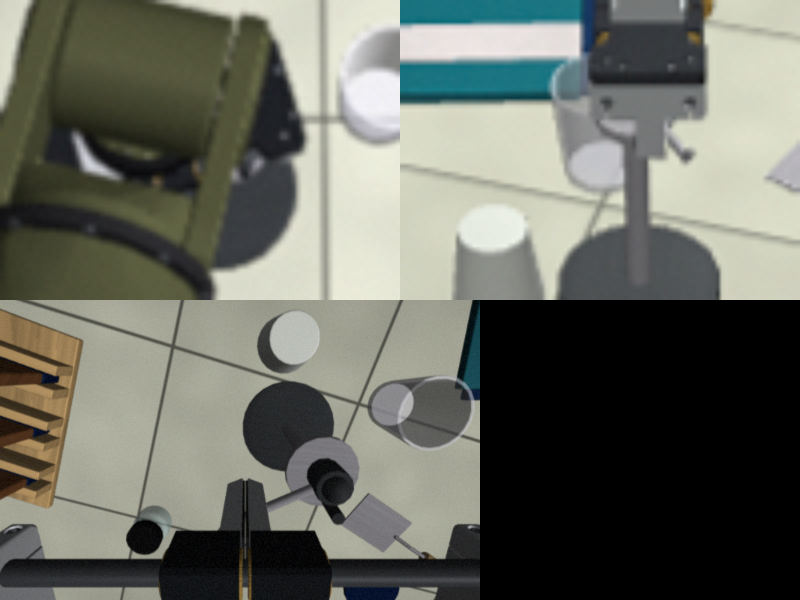

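The hook swings with the fingers. In the wrist inset the hub top is at about (448,250) and the pin top at (453,291) in full-image pixels.

```bash
python3 - <<'E'
from h import *
import pickle
c=pickle.load(open("w3.pkl","rb"));k=4/3
f=lambda x,y,z:ray("",(x*k,(y-300)*k),z,c)
hub=f(336,488,.217);pin=f(340,519,.205);print(hub,pin,f(288,425,.015))
d=pin-hub;print(np.hypot(*d[:2]),np.degrees(np.arctan2(d[1],d[0]))+160.8)
print(tri((448,250.6),(318.5,162.5),c), tri((448,250.6),(327,192.25),c))
c2=pickle.load(open("w2.pkl","rb"));print(ray("",(369,229),.015,c2))
E
```

```text
[ 0.5752 -0.1385  0.217 ] [ 0.5504 -0.1557  0.205 ] [ 0.5763 -0.1403  0.015 ]
0.030180788591420236 15.543180158303556
[ 0.5737 -0.1405  0.2135] [ 0.5481 -0.1824  0.0923]
[ 0.5798 -0.1398  0.015 ]
```

Call:
{"api": "jog_arm", "payload": {"motion": [[-0.0046,0.0012,0,0,0,0,-1],[-0.0046,0.0013,0,0,0,0,-1],[-0.0045,0.0021,0,0,0,0,-1],[-0.0045,0.0022,0,0,0,0,-1],[-0.0043,0.003,0,0,0,0,-1]]}}

```text
time_s: 4.6
ee_pos: [0.5267, -0.1035, 0.187]
eef_rot: [3.141, -0.002, 0.287]
force: [6.6, 2.8, 2.7]
grip_width: 0.0004
grip_force: 3.1
```

Call:
{"api": "jog_arm", "payload": {"motion": [[-0.0042,0.0031,0,0,0,0,-1],[-0.0038,0.0039,0,0,0,0,-1],[-0.0037,0.004,0,0,0,0,-1],[-0.003,0.0045,0,0,0,0,-1]]}}

```text
time_s: 5.0
ee_pos: [0.5167, -0.1224, 0.1868]
eef_rot: [-3.141, -0.002, 0.287]
force: [4.2, 5.0, 2.5]
grip_width: 0.0006
grip_force: 3.0
```

Call:
{"api": "jog_arm", "payload": {"motion": [[-0.001,0.0015,0,0,0,0,-1],[-0.001,0.0015,0,0,0,0,-1],[-0.001,0.0015,0,0,0,0,-1]]}}

```text
time_s: 5.3
ee_pos: [0.5151, -0.1275, 0.1867]
eef_rot: [-3.141, -0.001, 0.287]
force: [2.5, 5.3, 1.9]
grip_width: 0.0002
grip_force: 2.7
```

Call:
{"api": "jog_arm", "payload": {"motion": [[-0.0004,0.0012,0,0,0,0,-1],[-0.0004,0.0012,0,0,0,0,-1],[0,0,0,0,0,0,-1]]}}

```text
time_s: 5.6
ee_pos: [0.5149, -0.13, 0.1867]
eef_rot: [-3.141, -0.001, 0.287]
force: [2.3, 5.1, 2.1]
grip_width: 0.0004
grip_force: 2.4
```

Call:
{"api": "jog_arm", "payload": {"motion": [[-0.0002,0.0012,0,0,0,0,-1],[-0.0002,0.0012,0,0,0,0,-1],[0,0,0,0,0,0,-1]]}}

```text
time_s: 5.9
ee_pos: [0.5152, -0.1324, 0.1867]
eef_rot: [-3.141, -0.001, 0.287]
force: [1.8, 5.3, 2.2]
grip_width: 0.0003
grip_force: 2.5
```

Call:
{"api": "jog_arm", "payload": {"motion": [[0,0.001,0,0,0,0,-1],[0,0,0,0,0,0,-1]]}}

```text
time_s: 6.1
ee_pos: [0.5154, -0.1334, 0.1867]
eef_rot: [-3.141, -0.001, 0.287]
force: [0.5, 5.0, 3.1]
grip_width: 0.0004
grip_force: 2.8
```

Call:
{"api": "jog_arm", "payload": {"motion": [[0,0.001,0,0,0,0,-1],[0,0,0,0,0,0,-1]]}}

```text
time_s: 6.3
ee_pos: [0.5155, -0.1344, 0.1866]
eef_rot: [-3.141, -0.0, 0.287]
force: [0.1, 4.3, 3.4]
grip_width: 0.0005
grip_force: 3.0
```

Call:
{"api": "jog_arm", "payload": {"motion": [[0,0.001,0,0,0,0,-1],[0,0,0,0,0,0,-1]]}}

```text
time_s: 6.5
ee_pos: [0.5158, -0.1355, 0.1865]
eef_rot: [-3.141, 0.0, 0.287]
force: [-1.2, 5.1, 3.6]
grip_width: 0.0003
grip_force: 3.0
```

Call:
{"api": "jog_arm", "payload": {"motion": [[0,0.001,0,0,0,0,-1],[0,0,0,0,0,0,-1]]}}

```text
time_s: 6.7
ee_pos: [0.516, -0.1362, 0.1865]
eef_rot: [-3.14, 0.0, 0.287]
force: [-2.2, 7.3, 6.0]
grip_width: 0.0
grip_force: 4.5
```

Call:
{"api": "jog_arm", "payload": {"motion": [[0,0.0007,0,0,0,0,-1],[0,0,0,0,0,0,-1]]}}

```text
time_s: 6.9
ee_pos: [0.5161, -0.1364, 0.1865]
eef_rot: [-3.139, 0.0, 0.287]
force: [-2.4, 11.9, 5.7]
grip_width: 0.0006
grip_force: 6.2
```

Call:
{"api": "jog_arm", "payload": {"motion": [[0,0.0003,0,0,0,0,-1],[0,0,0,0,0,0,-1],[0,0,0,0,0,0,-1],[0,0,0,0,0,0,-1]]}}

```text
time_s: 7.3
ee_pos: [0.5161, -0.1365, 0.1864]
eef_rot: [-3.139, 0.0, 0.287]
force: [-2.5, 12.1, 3.8]
grip_width: 0.0002
grip_force: 6.6
```

Call:
{"api": "jog_arm", "payload": {"motion": [[0,0.0003,0,0,0,0,-1],[0,0,0,0,0,0,-1],[0,0,0,0,0,0,-1],[0,0,0,0,0,0,-1]]}}

```text
time_s: 7.7
ee_pos: [0.5162, -0.1366, 0.1864]
eef_rot: [-3.139, 0.0, 0.287]
force: [-3.1, 13.1, 5.3]
grip_width: 0.0002
grip_force: 7.3
```

Call:
{"api": "jog_arm", "payload": {"motion": [[0,0.0003,0,0,0,0,-1],[0,0,0,0,0,0,-1],[0,0,0,0,0,0,-1],[0,0,0,0,0,0,-1]]}}

```text
time_s: 8.1
ee_pos: [0.5163, -0.1366, 0.1864]
eef_rot: [-3.138, 0.0, 0.288]
force: [-2.9, 15.4, 6.0]
grip_width: 0.0003
grip_force: 8.0
```

Call:
{"api": "jog_arm", "payload": {"motion": [[0,-0.01,0,0,0,0,-1],[0,-0.015,0,0,0,0,-1],[0,0,-0.045,0,0,0,-1],[0,0,-0.045,0,0,0,-1],[-0.028,0.025,-0.025,0,0,0,-1]]}}

```text
time_s: 8.6
ee_pos: [0.4907, -0.1443, 0.3046]
eef_rot: [3.14, -0.003, 0.291]
force: [0.5, -0.9, 0.3]
grip_width: 0.0005
grip_force: 0.0
```

Call:
{"api": "jog_arm", "payload": {"motion": [[-0.03,0.03,0,0,0,0,-1],[0,0,0,0,0,0,-1],[0,0,0,0,0,0,-1],[0,0,0,0,0,0,-1]]}}

```text
time_s: 9.0
ee_pos: [0.4697, -0.1827, 0.3011]
eef_rot: [-3.141, 0.0, 0.287]
force: [0.5, -0.4, -0.0]
grip_width: 0.0007
grip_force: 0.0
```

```bash
python3 - <<'E'
from h import *
import pickle
c=cam("wrist");print(ctrl.get_obs()["ee_pos"],-c[1].T@c[2])
pickle.dump(c,open("w4.pkl","wb"))
w=ctrl.camera("wrist")[:,:,::-1];cv2.imwrite("pics/w4.png",w)
u=proj("wrist",[.535,-.15,.2]);print(u)
x,y=int(u[0])-100,max(0,int(u[1])-75);print(x,y)
cv2.imwrite("pics/w4c.png",np.clip(cv2.resize(w[y:y+150,x:x+200],(800,600),interpolation=cv2.INTER_CUBIC)*1.6,0,255))
E
```

```text
[ 0.46972996 -0.18271955  0.30113943] [ 0.54934781 -0.16007175  0.48087918]
[309.1 110.2]
209 35[ WARN:0@0.339] global loadsave.cpp:1063 imwrite_ Unsupported depth image for selected encoder is fallbacked to CV_8U.
```

View pics/w4c.png

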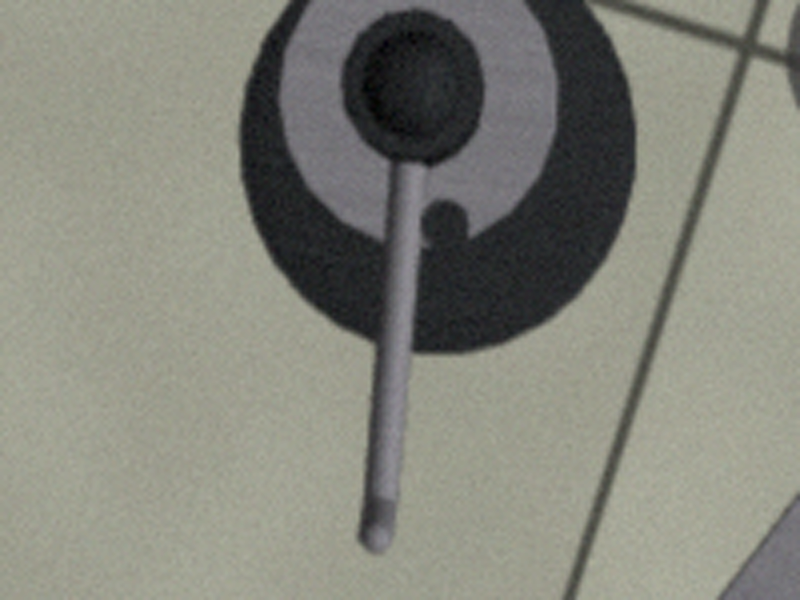

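The home view shows the hub top at crop (412,88), the bar axis running from (407,170) to (383,490), and the tip end at (376,545). The arm lies against the pin.

```bash
python3 - <<'E'
from h import *
import pickle
c=pickle.load(open("w4.pkl","rb"))
f=lambda x,y,z:ray("",(209+x/4,35+y/4),z,c)
hub=f(412,88,.217);a=f(407,170,.195);b=f(384,490,.195);tip=f(376,548,.203);pin=f(447,222,.205)
print("hub",hub,"a",a,"b",b,"tip",tip,"pin",pin)
d=(a-b)[:2];print("angle",np.degrees(np.arctan2(d[1],d[0])),"tiplen",np.hypot(*(tip-hub)[:2]))
u=d/np.hypot(*d);print("hub perp off line",np.cross((hub-b)[:2],u), "pin perp,len",np.cross((pin-b)[:2],u),(pin-hub)[:2]@u)
print("foot", f(438,155,.015))
E
```

```text
hub [ 0.5708 -0.143   0.217 ] a [ 0.5583 -0.1446  0.195 ] b [ 0.4979 -0.1568  0.195 ] tip [ 0.4876 -0.1584  0.203 ] pin [ 0.5513 -0.1548  0.205 ]
angle 11.419345032647794 tiplen 0.0846132377350022
hub perp off line 0.0009065267686044452 pin perp,len 0.00861216658723634 -0.021450247434132624
foot [ 0.5709 -0.143   0.015 ]<stdin>:8: DeprecationWarning: Arrays of 2-dimensional vectors are deprecated. Use arrays of 3-dimensional vectors instead. (deprecated in NumPy 2.0)
```

Call:
{"api": "jog_arm", "payload": {"motion": [[0,0,-0.006,0,0,-0.1374,0],[0,0,-0.006,0,0,-0.1374,0],[0,0,-0.006,0,0,-0.1374,0],[0,0,-0.006,0,0,-0.1374,0],[0,0,-0.006,0,0,-0.1374,0]]}}

```text
time_s: 9.55
ee_pos: [0.47, -0.1827, 0.3314]
eef_rot: [-3.141, 0.0, 0.981]
force: [-0.4, 0.1, 0.0]
grip_width: 0.0371
grip_force: 0.0
```

Call:
{"api": "jog_arm", "payload": {"motion": [[0,0,0,0,0,-0.1374,0],[0,0,0,0,0,-0.1374,0],[0,0,0,0,0,-0.1374,0],[0,0,0,0,0,-0.1374,0],[0.0395,0.0082,0,0,0,0,0]]}}

```text
time_s: 10.05
ee_pos: [0.4795, -0.1456, 0.3308]
eef_rot: [-3.14, 0.0, 1.528]
force: [1.0, -0.2, -0.4]
grip_width: 0.047
grip_force: 0.0
```

Call:
{"api": "jog_arm", "payload": {"motion": [[0.0395,0.0082,0,0,0,0,0],[0.0395,0.0082,0,0,0,0,0],[0.0395,0.0082,0,0,0,0,0],[0.0395,0.0082,0,0,0,0,0],[0.0395,0.0082,0,0,0,0,0]]}}

```text
time_s: 10.55
ee_pos: [0.53, 0.0536, 0.3312]
eef_rot: [-3.141, 0.0, 1.525]
force: [0.2, 0.5, 0.2]
grip_width: 0.0469
grip_force: 0.0
```

Call:
{"api": "jog_arm", "payload": {"motion": [[0.0395,0.0082,0,0,0,0,0],[0.0395,0.0082,0,0,0,0,0],[0,0,0,0,0,0,0],[0,0,0,0,0,0,0],[0,0,0,0,0,0,0]]}}

```text
time_s: 11.05
ee_pos: [0.5499, 0.1286, 0.3313]
eef_rot: [-3.141, 0.0, 1.523]
force: [0.1, 0.5, 0.8]
grip_width: 0.047
grip_force: 0.0
```

```bash
python3 - <<'E'
from h import *
import pickle
c=cam("wrist");o=ctrl.get_obs();print(o["ee_pos"],o["eef_rot"],-c[1].T@c[2])
pickle.dump(c,open("w5.pkl","wb"))
w=ctrl.camera("wrist")[:,:,::-1];cv2.imwrite("pics/w5.png",w)
u=proj("wrist",[.551,.208,.197]);print(u)
x,y=max(0,int(u[0])-133),max(0,int(u[1])-100);print(x,y)
cv2.imwrite("pics/w5c.png",np.clip(cv2.resize(w[y:y+200,x:x+267],(800,600),interpolation=cv2.INTER_CUBIC)*1.6,0,255).astype('uint8'))
E
```

```text
[0.54986747 0.12861714 0.33134912] [-3.14137325e+00  2.57348788e-04  1.52342671e+00] [0.5530568  0.21129615 0.51113273]
[324.2  99.1]
191 0
```

View pics/w5c.png

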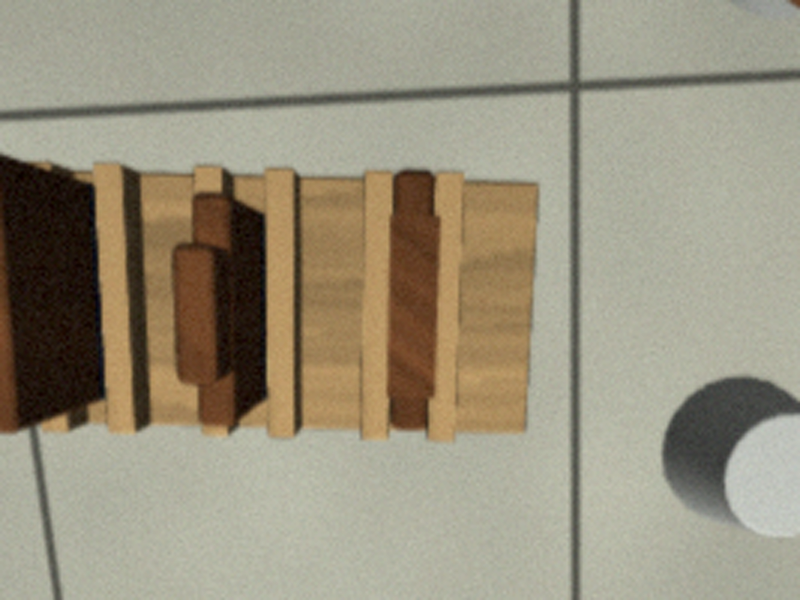

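The rack is seen from above. The holed board is the right-hand one, with handle-top corners at crop (391,215), (439,217), (387,396) and (434,398), and shoulder ends at (414,172) and (410,428).

```bash
python3 - <<'E'
from h import *
import pickle
c=pickle.load(open("w5.pkl","rb"))
f=lambda x,y,z:ray("",(191+x/3,y/3),z,c)
C=[f(*p,.197) for p in((391,215),(439,217),(434,398),(387,396))];print(*C)
m=np.mean(C,0);print("center",m,"w",np.hypot(*(C[0]-C[3])[:2]),"t",np.hypot(*(C[0]-C[1])[:2]))
a=f(414.5,172,.117);b=f(410,428,.117);print("shoulder",a,b,(a+b)/2,np.hypot(*(a-b)[:2]))
for p,q in((C[3],C[0]),(C[2],C[1]),(b,a)):
    d=p-q;print("yaw of own x deg",np.degrees(np.arctan2(d[1],d[0]))+90)
# slot ribs top at z=.044
r1=[f(377,172,.044),f(375,438,.044)];print(r1,np.degrees(np.arctan2(*(r1[1]-r1[0])[[1,0]]))+90)
E
```

```text
[0.5496 0.2304 0.197 ] [0.5629 0.2292 0.197 ] [0.5595 0.1797 0.197 ] [0.5458 0.1809 0.197 ]
center [0.55445 0.20505 0.197  ] w 0.04964564432052422 t 0.01335402561027945
shoulder [0.5575 0.2488 0.117 ] [0.5518 0.1611 0.117 ] [0.55465 0.20495 0.117  ] 0.08788503854468063
yaw of own x deg -4.389853851974195
yaw of own x deg -3.9292961151793406
yaw of own x deg -3.718668689552814
[array([0.5431, 0.2565, 0.044 ]), array([0.5361, 0.1482, 0.044 ])] -3.698184050016579
```

Call:
{"api": "jog_arm", "payload": {"motion": [[0,0,0,0,0,0.0204,0],[0.04,-0.0003,0,0,0,0,0],[0.0365,-0.0003,0,0,0,0,0],[0,0,0.04,0,0,0,0],[0,0,0.04,0,0,0,0]]}}

```text
time_s: 11.6
ee_pos: [0.5548, 0.2056, 0.251]
eef_rot: [3.14, -0.001, 1.503]
force: [0.7, 0.4, -0.6]
grip_width: 0.0468
grip_force: 0.0
```

Call:
{"api": "jog_arm", "payload": {"motion": [[0,0,0,0,0,0,0],[0,0,0,0,0,0,0],[0,0,0,0,0,0,0]]}}

```text
time_s: 11.9
ee_pos: [0.5555, 0.2051, 0.2542]
eef_rot: [3.138, -0.001, 1.502]
force: [0.6, -0.3, 0.3]
grip_width: 0.0471
grip_force: 0.0
```

```bash
python3 -c "
from h import *
print(rel([.5545,.205,.173],1.503))"
```

```text
(array([-0.0002, -0.0012,  0.0812]), array([ 0.0033, -0.0013, -0.001 ]))
```

Call:
{"api": "jog_arm", "payload": {"motion": [[0,0,0.03,0,0,0,0],[0,0,0.03,0,0,0,0],[0,0,0.02,0,0,0,0],[0,0,0,0,0,0,0],[0,0,0,0,0,0,0]]}}

```text
time_s: 12.4
ee_pos: [0.5555, 0.2054, 0.1736]
eef_rot: [3.139, -0.001, 1.503]
force: [0.2, -0.3, 0.4]
grip_width: 0.0469
grip_force: 0.0
```

Call:
{"api": "jog_arm", "payload": {"motion": [[0,0,0,0,0,0,-1],[0,0,0,0,0,0,-1],[0,0,0,0,0,0,-1],[0,0,0,0,0,0,-1],[0,0,0,0,0,0,-1]], "squeeze": 20}}

```text
time_s: 12.9
ee_pos: [0.5547, 0.2053, 0.1717]
eef_rot: [3.141, -0.0, 1.503]
force: [0.3, -0.2, 1.6]
grip_width: 0.0142
grip_force: 20.0
```

Call:
{"api": "jog_arm", "payload": {"motion": [[0,0,-0.015,0,0,0,-1],[0,0,-0.025,0,0,0,-1],[0,0,-0.03,0,0,0,-1],[0,0,-0.03,0,0,0,-1],[0,0,-0.03,0,0,0,-1]]}}

```text
time_s: 13.4
ee_pos: [0.5544, 0.2052, 0.3024]
eef_rot: [-3.141, 0.0, 1.503]
force: [-0.0, -0.3, -2.2]
grip_width: 0.0139
grip_force: 20.0
```

Call:
{"api": "jog_arm", "payload": {"motion": [[0,0,0,0,0,-0.09,-1],[0,0,0,0,0,-0.09,-1],[0,0,0,0,0,-0.087,-1],[0,0,0,0,0,0,-1],[0,0,0,0,0,0,-1]]}}

```text
time_s: 13.9
ee_pos: [0.5546, 0.2052, 0.3013]
eef_rot: [-3.141, 0.0, 1.767]
force: [0.5, 0.6, -2.8]
grip_width: 0.0141
grip_force: 20.0
```

```bash
python3 -c "
from h import *
print(rel([.4612,-.1652,.2817],1.770),ctrl.get_obs()['grip_width'],ctrl.get_obs()['force'])"
```

```text
(array([-0.3451, -0.1639,  0.0196]), array([-0.0004, -0.    , -0.0026])) 0.014078686011934028 [ 0.47871774  0.62944626 -2.80578129]
```

Call:
{"api": "jog_arm", "payload": {"motion": [[-0.02,-0.033,0,0,0,0,-1],[-0.02,-0.033,0,0,0,0,-1],[-0.02,-0.033,0,0,0,0,-1],[-0.02,-0.033,0,0,0,0,-1],[-0.02,-0.032,0,0,0,-0.002,-1]]}}

```text
time_s: 14.4
ee_pos: [0.4123, 0.074, 0.3014]
eef_rot: [3.141, 0.0, 1.77]
force: [0.3, 0.1, -1.1]
grip_width: 0.0142
grip_force: 20.0
```

Call:
{"api": "jog_arm", "payload": {"motion": [[-0.045,0,0,0,0,0,-1],[-0.045,0,0,0,0,0,-1],[-0.045,0,0,0,0,0,-1],[-0.045,0,0,0,0,0,-1],[-0.04,0,0,0,0,0,-1]]}}

```text
time_s: 14.9
ee_pos: [0.4576, -0.1429, 0.3016]
eef_rot: [3.141, 0.0, 1.769]
force: [0.6, -0.0, -1.5]
grip_width: 0.0139
grip_force: 20.0
```

Call:
{"api": "jog_arm", "payload": {"motion": [[-0.025,0,0.02,0,0,0,-1],[0,0,0,0,0,0,-1],[0,0,0,0,0,0,-1]]}}

```text
time_s: 15.2
ee_pos: [0.4625, -0.1653, 0.2812]
eef_rot: [-3.141, -0.001, 1.769]
force: [0.5, 0.7, -2.1]
grip_width: 0.0136
grip_force: 20.0
```

```bash
python3 -c "
from h import *
print(rel([.4612,-.1652,.2217],1.770),ctrl.get_obs()['grip_width'],ctrl.get_obs()['force'])"
```

```text
(array([ 0.0003, -0.0012,  0.0595]), array([-0.0007, -0.0007, -0.0006])) 0.01355988859172003 [ 0.45885977  0.66045772 -2.0929161 ]
```

Call:
{"api": "jog_arm", "payload": {"motion": [[0,-0.001,0.02,0,0,0,-1],[0,0,0.02,0,0,0,-1],[0,0,0.019,0,0,0,-1],[0,0,0,0,0,0,-1],[0,0,0,0,0,0,-1]]}}

```text
time_s: 15.7
ee_pos: [0.462, -0.1649, 0.2237]
eef_rot: [3.141, 0.001, 1.772]
force: [0.3, 0.1, -2.3]
grip_width: 0.0139
grip_force: 20.0
```

```bash
python3 - <<'E'
from h import *
o=ctrl.get_obs();print(o["ee_pos"],o["force"])
s=ctrl.camera("side")[:,:,::-1];w=ctrl.camera("wrist")[:,:,::-1]
print(proj("side",[.487,-.16,.2065]),proj("side",[*o["ee_pos"][:2],o["ee_pos"][2]-.0227]))
a=np.vstack([cv2.resize(s[140:230,270:390],(800,600),interpolation=cv2.INTER_CUBIC)])
cv2.imwrite("pics/m6.png",np.clip(a*1.6,0,255).astype('uint8'));cv2.imwrite("pics/w6.png",w)
E
```

```text
[ 0.4620024  -0.1649204   0.22369575] [ 0.32936293  0.05851745 -2.2686295 ]
[351.1 165.7] [360.4 167.7]
```

View pics/m6.png

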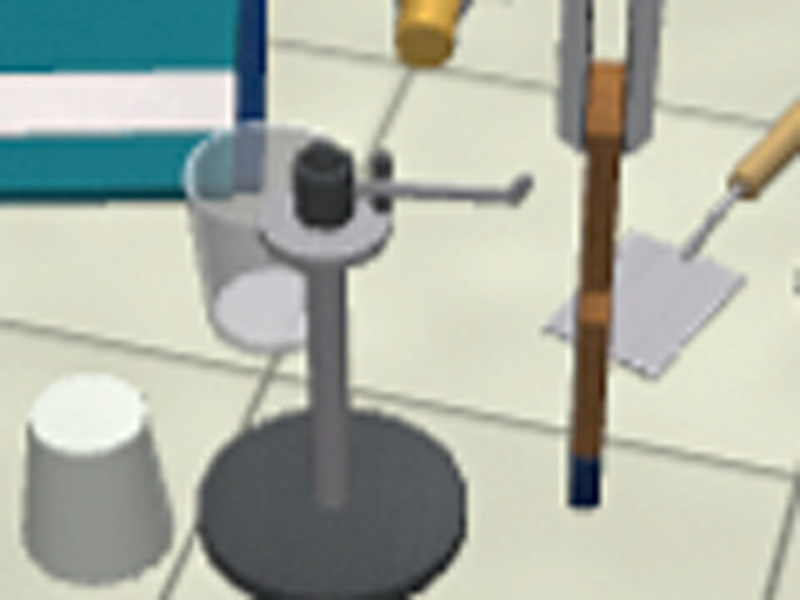

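The board hangs edge-on just beyond the hook tip: tip at crop (520,188), handle at (600,190). The heights match, so I'll thread it now.

Call:
{"api": "jog_arm", "payload": {"motion": [[0,0.005,0.002,0,0,0,-1],[0,0.005,0,0,0,0,-1],[0,0.005,0,0,0,0,-1],[0,0.004,0,0,0,0,-1],[0,0.004,0,0,0,0,-1]]}}

```text
time_s: 16.3
ee_pos: [0.4846, -0.1608, 0.2204]
eef_rot: [-3.141, -0.0, 1.772]
force: [-0.1, -1.2, -1.5]
grip_width: 0.0138
grip_force: 20.0
```

Call:
{"api": "jog_arm", "payload": {"motion": [[0,0.002,0,0,0,0,-1],[0,0.002,0,0,0,0,-1],[0,0.002,0,0,0,0,-1],[0,0.002,0,0,0,0,-1]]}}

```text
time_s: 16.7
ee_pos: [0.4921, -0.1593, 0.2205]
eef_rot: [3.142, -0.0, 1.772]
force: [-0.2, 0.5, -2.0]
grip_width: 0.0139
grip_force: 20.0
```

Call:
{"api": "jog_arm", "payload": {"motion": [[0,0.004,0,0,0,0,-1],[0,0.004,0,0,0,0,-1],[0,0.004,0,0,0,0,-1],[0,0.004,0,0,0,0,-1]]}}

```text
time_s: 17.1
ee_pos: [0.5081, -0.156, 0.2204]
eef_rot: [-3.142, -0.0, 1.772]
force: [0.2, 0.3, -1.3]
grip_width: 0.0139
grip_force: 20.0
```

Call:
{"api": "jog_arm", "payload": {"motion": [[0,0.005,0,0,0,0,-1],[0,0.005,0,0,0,0,-1],[0,0.003,0,0,0,0,-1],[0,0,0,0,0,0,-1],[0,0,0,0,0,0,-1]]}}

```text
time_s: 17.6
ee_pos: [0.5204, -0.1535, 0.2204]
eef_rot: [-3.141, -0.0, 1.772]
force: [0.3, 0.1, -1.3]
grip_width: 0.0133
grip_force: 20.0
```

```bash
python3 - <<'E'
from h import *
o=ctrl.get_obs();print(o["ee_pos"],o["force"],rel([.522,-.1529,.2082],1.77))
s=ctrl.camera("side")[:,:,::-1];w=ctrl.camera("wrist")[:,:,::-1]
a=np.hstack([cv2.resize(s[145:235,300:380],(400,450),interpolation=cv2.INTER_CUBIC),cv2.resize(w[:,:],(400,450))])
cv2.imwrite("pics/m7.png",np.clip(a*1.6,0,255).astype('uint8'))
E
```

```text
[ 0.52041344 -0.15345078  0.22035317] [ 0.30321696  0.09255963 -1.28844983] (array([0.0002, 0.0017, 0.0122]), array([-0.0002, -0.0001,  0.0021]))
```

View pics/m7.png

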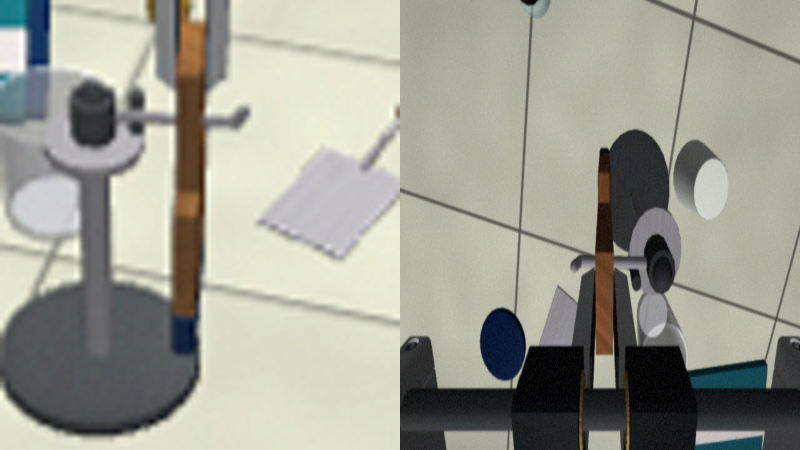

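The bar passes through the handle, visible on both sides at crop (130..245,118). Lowering slowly.

Call:
{"api": "jog_arm", "payload": {"motion": [[0,0,0.003,0,0,0,-1],[0,0,0.003,0,0,0,-1],[0,0,0.003,0,0,0,-1],[0,0,0,0,0,0,-1],[0,0,0,0,0,0,-1]]}}

```text
time_s: 18.2
ee_pos: [0.5204, -0.1535, 0.2114]
eef_rot: [-3.141, -0.0, 1.772]
force: [-1.4, 0.1, -1.7]
grip_width: 0.0138
grip_force: 20.0
```

Call:
{"api": "jog_arm", "payload": {"motion": [[0,0,0.001,0,0,0,-1],[0,0,0.0005,0,0,0,-1],[0,0,0,0,0,0,-1]]}}

```text
time_s: 18.5
ee_pos: [0.5205, -0.1535, 0.2102]
eef_rot: [3.141, 0.0, 1.772]
force: [0.2, 0.5, -0.0]
grip_width: 0.0139
grip_force: 20.0
```

Call:
{"api": "jog_arm", "payload": {"motion": [[0,0,0.0005,0,0,0,-1],[0,0,0,0,0,0,-1]]}}

```text
time_s: 18.7
ee_pos: [0.5205, -0.1535, 0.2099]
eef_rot: [3.141, 0.0, 1.772]
force: [-1.0, 1.0, 4.1]
grip_width: 0.0139
grip_force: 20.0
```

Call:
{"api": "jog_arm", "payload": {"motion": [[0,0,-0.0003,0,0,0,-1],[0,0,0,0,0,0,-0.6],[0,0,0,0,0,0,-0.5],[0,0,0,0,0,0,-0.5],[0,0,0,0,0,0,-0.5]], "squeeze": 5}}

```text
time_s: 19.2
ee_pos: [0.5204, -0.1535, 0.2096]
eef_rot: [-3.141, -0.0, 1.772]
force: [-0.0, -1.0, 0.4]
grip_width: 0.0234
grip_force: 0.0
```

```bash
python3 - <<'E'
from h import *
o=ctrl.get_obs();print(o["ee_pos"],o["force"],o["grip_width"])
s=ctrl.camera("side")[:,:,::-1];w=ctrl.camera("wrist")[:,:,::-1]
a=np.hstack([cv2.resize(s[145:235,300:380],(400,450),interpolation=cv2.INTER_CUBIC),cv2.resize(w[100:350,200:422],(400,450))])
cv2.imwrite("pics/m8.png",np.clip(a*1.6,0,255).astype('uint8'))
E
```

```text
[ 0.52040089 -0.15347454  0.20959851] [-0.03530602 -0.97245894  0.3977803 ] 0.023370651640552326
```

View pics/m8.png

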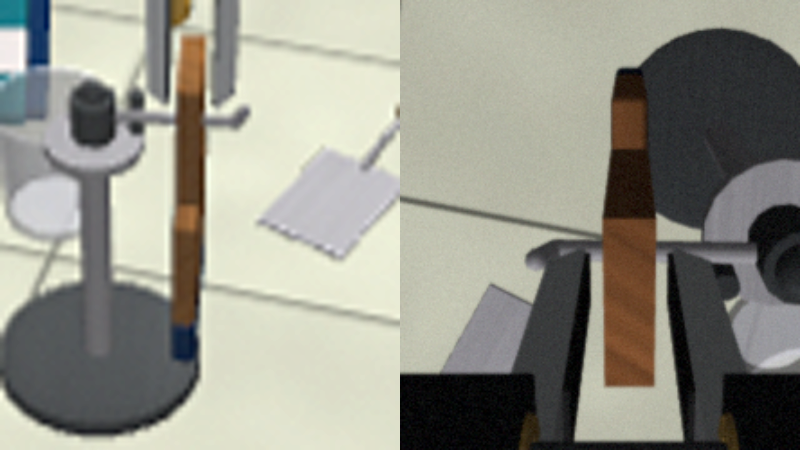

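The board hangs upright and centred between the open fingers, with a gap on each side. I'll retreat straight up and let it settle.

Call:
{"api": "jog_arm", "payload": {"motion": [[0,0,-0.008,0,0,0,-0.5],[0,0,-0.012,0,0,0,-0.5],[0,0,-0.03,0,0,0,-0.5],[0,0,-0.04,0,0,0,-0.5],[0,0,-0.04,0,0,0,-0.5]]}}

```text
time_s: 19.8
ee_pos: [0.5201, -0.1534, 0.3424]
eef_rot: [3.141, 0.0, 1.772]
force: [0.3, 0.5, 0.7]
grip_width: 0.0233
grip_force: 0.0
```

Call:
{"api": "jog_arm", "payload": {"motion": [[0,0,0,0,0,0,-0.5],[0,0,0,0,0,0,-0.5],[0,0,0,0,0,0,-0.5],[0,0,0,0,0,0,-0.5],[0,0,0,0,0,0,-0.5]]}}

```text
time_s: 20.3
ee_pos: [0.5203, -0.1534, 0.3391]
eef_rot: [-3.14, -0.001, 1.772]
force: [0.4, 0.0, -0.4]
grip_width: 0.0236
grip_force: 0.0
```

Call:
{"api": "jog_arm", "payload": {"motion": [[0,0,0,0,0,0,-0.5],[0,0,0,0,0,0,-0.5],[0,0,0,0,0,0,-0.5],[0,0,0,0,0,0,-0.5],[0,0,0,0,0,0,-0.5]]}}

```text
time_s: 20.8
ee_pos: [0.5205, -0.1535, 0.3397]
eef_rot: [3.142, -0.0, 1.772]
force: [0.3, 0.6, 0.2]
grip_width: 0.0235
grip_force: 0.0
```

```bash
python3 - <<'E'
from h import *
a=ctrl.camera("side").astype(int)
for _ in range(6): b=ctrl.camera("side").astype(int)
d=np.abs(a-b)[145:235,300:380];print("change",d.max(),d.mean(),ctrl.get_obs()["ee_pos"])
s=cv2.imread("pics/m8.png")
n=cv2.resize(b[145:235,300:380,::-1].astype('uint8'),(400,450),interpolation=cv2.INTER_CUBIC);n=np.clip(n*1.6,0,255).astype('uint8')
print("vs m8 board area",np.abs(n.astype(int)-s[:,:400])[110:].mean())
print(ctrl.hand_in())
E
```

```text
change 5 0.502175925925926 [ 0.52045788 -0.15346499  0.33974684]
vs m8 board area 10.33934068627451
the job is handed in; nothing more can be done
None
```

The job is handed in at about 21 s of the 72 s allowed, with no verdict returned: I bedded the hook against its stop pin with a push of about 15–16 N, and the board was hanging by its hole on the hook, let go and at rest, with the arm clear.

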